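# Turn a cart wheel by its spokes until the valve stem stands straight up

### The arm

A 6-joint arm with a two-finger parallel gripper is mounted at the origin on the work surface. World frame = base frame: x ahead of the robot, y to its left, z up, the work surface at z = 0. Lengths are in mm, angles in rad, forces in N, time in s.
With the tool pointing down it reaches from about 300 to 825 mm from the base axis. Payload 5.4 kg.
Tool frame: the origin (TCP) lies on the mounting face of the last link; the fingertips stand 190 mm ahead of it and the grasp point (between the pads) lies 171 mm ahead of it; z points along the fingers, y is the line along which they close (so a half turn about z gives the same grasp; the last joint's range is limited). The gripper opens to 92 mm and grips with 3 to 60 N. Pads are 20 mm wide; open, the fingers measure 128 mm over their backs; the gripper's body (75 mm by 189 mm) begins 69 mm behind the grasp point.
Start: joints at [-1.549, 0.158, 1.597, -0, 1.386, -0.21], TCP at [132.072, -559.611, 404.701] pointing down, gripper open.
Joint ranges: [-2.91, 2.91], [-0.94, 2.29], [0.18, 2.7], [-1.29, 4.43], [0.17, 2.64], [-3, 3]. Speed limits (rad/s): [2.57, 2.57, 3.14, 3.14, 3.14, 3.14].

### API

Orientations are given as a unit quaternion [w, x, y, z].
In Python, from plant import robot gives the robot as it stands.
- The arm moves only by the shell command python3 -m inch 'ROWS' [FORCE]. ROWS is JSON, one flat list of numbers, 7 for each row, row after row: the turn, a rotation vector about the tool's x, y, z in rad, then the shift along the tool's x, y, z in cm, then the closure in counts, from 0 (fully open) to 255 (shut). A call has 1 to 20 rows; each row shifts and turns the commanded pose from where the row before left it, along the tool's axes as they then stand; what a row does not reach is not made up. A row lasts 1/10 s, in which the tool goes at most 50 mm and 8.59 degrees, less where a joint would pass 70% of its speed; a pose out of reach is approached as far as the arm can. A call with a gripper value outside its range is refused whole. The fingers move at their own pace and stop on an object; FORCE is the grip in N (left out, the last holds). Time passes only in rows, so rows that do not move let the fingers close. It gives the time, the measured TCP pose, the force, the opening and the grip force at its end, in the units of the state.
- robot.observe(): the state, without advancing time (a new reading comes with each control period).
- robot.snapshot(name): name is "side" or "top"; returns a dict with "color" (384x512x3 uint8, blue, green, red), "range_z" (384x512 float32, mm along the optical axis (not along the pixel's ray), 0 where there is no reading), "mtx" (3x3 intrinsics, pixels), "dist" ([k1, k2, p1, p2, k3] as OpenCV has them; the pictures are not rectified), "R" (3x3) and "t" (3): a world point X has camera coordinates R X + t. Camera axes: x right, y down, z forward; pixel columns grow to the right and rows downward; lengths in mm; the calibration is good to about 2 mm. A picture is of the moment at which its call begins.
- robot.sign_off(): hands the job in; it is judged then, once.
Trained networks look in a picture, given as the dict that the camera call returned (one of the last four; its "shot" number tells which), for a name from the list of things; names that differ only in an ending like _2 or _b are one class to them, and where a whole thing is asked for, a point or a joint stands for the part that bears it (a point fixed in the world has none). Each returns a list of dicts, best first, with "score" (0 to 1); they miss things now and then, are a little off and sometimes report something else, mostly with a low value. They report only what shows in the picture. A call takes as long as a camera call.
- robot.boxes_of(picture, label): "position" ([x, y, z] in mm, in world coordinates, good to about 4 mm: the middle of the surface that is visible of it).
- robot.tip_of(picture, label): "position" ([x, y, z] in mm, in world coordinates, good to about 4 mm: a listed point, or the origin of a listed thing).
The state is a dict: "time": time; "qpos": joint angles; "joint_velocities": joint speeds; "joint_torque": joint torques, N m; "tool_pos": TCP position; "eef_rot": TCP orientation; "force": force on the tool from outside, world axes, zero at the start; "moment": the same for the moment, N m; "width": finger opening in mm; "gripper_force": force on a finger pad.
Only numpy, scipy, OpenCV 4.12 (cv2) and the standard library are available. Lean on these libraries where they do the work, as an engineer would, in place of code of your own. Each camera call takes 0.05 s, during which the arm holds its last target. There are 200 camera calls.

### The job

Get the cart wheel on the bench stand ready for inflating: with the fingertips, push on its spokes, going on to the next spoke as needed, and turn the wheel until the tyre's valve is at the very bottom of the rim, straight below the axle, so that its stem points straight up at the hub. The tyre has just been fitted and is still flat, so do not push on the rubber or on the valve, and do not drag the wheel along its axle, which has no nut on yet. Lift nothing, leave the things lying about on the bench where they are, and finish with the wheel at rest and the hand clear.

Things in the scene. Friction and masses are not known exactly. Their poses are not given: they have to be found in the camera images.
- stand: Yellow A-frame wheel stand bolted to the bench, yaw 0.4 to 0.9 rad. Origin on the bench under the middle of its 360 mm wide foot bar; x level along the axle from the wheel's open front to the frame, y level to the left when looking along x, z up. The stub axle, 205 mm high, carries the upright wheel on the robot's side; the whole frame lies behind the wheel (x > -40 mm).
- hub (a point): Centre of the wheel: on the axle, 205 mm above the bench, 75 mm in front of the stand's origin, in the mid-plane of the tyre. Its axes turn with the wheel; x is the stand's x. Hub radius 36 mm, its front 24 mm in front (-x) of this point. Cast aluminium rim, inner radius 116 mm. The wheel can be drawn forward off its axle; drag of about 15 N holds it.
- spoke (a point): Middle of the front face of the spoke that lies +0.628 rad from the valve (see the joint), 80 mm from the axle. Five equal straight metal spokes, 72 degrees apart, run from hub to rim: 16 mm wide (26 at the rim), 30 mm deep along the axle, from 24 mm in front of the wheel's mid-plane to 6 mm behind it. The gaps between are open right through; the stand's legs are 60 mm behind the mid-plane.
- wheel (a joint): Wheel angle, rad, about the stand's x. At 0 or any whole turn (6.283) the valve is at the bottom, stem straight up; growing values carry it from the bottom to the left (+y), over the top at 3.14. Spokes lie +-0.628, +-1.885 and 3.142 from the valve. Turns endlessly both ways; about 2 N at 85 mm radius turns it, it stops where it is left, hardly coasting. Starts at 1.75 to 4.53.
- valve: The tyre's valve: rubber stem with black cap, 11 mm thick (15 mm at its foot), 40 mm long, standing out of the rim's inner face towards the hub, midway between two spokes and in the wheel's mid-plane. Origin at its foot on the rim, 116 mm from the axle; its z axis runs along the stem towards the hub.
- valve_tip (a point): End of the valve's cap, 76 mm from the axle.
- tyre: The black rubber tyre, origin at the wheel's centre, turns with the wheel: outside diameter 340 mm, inside radius 132 mm, 38 mm wide (19 mm to each side of the wheel's mid-plane, so the spokes' fronts stand 5 mm prouder).
- spray_c (a point): Centre of a steel spray can, 66 mm diameter, 170 mm tall, upright behind the stand; leave alone.
- tin_c (a point): Centre of a small open steel dish, 90 mm wide, 50 mm tall; leave alone.
- disc_c (a point): Centre of a grinding disc lying flat, 115 mm diameter, 6 mm thick; leave alone.
- offcut_c (a point): Centre of a lying offcut of square steel tube, 110 x 40 x 40 mm; leave alone.
- pliers_c (a point): Middle of locking pliers lying flat, 190 mm long, about 20 mm high; leave alone.
- hammer_c (a point): Middle of a lying hammer, about 260 mm long; leave alone.
- spanner_c (a point): Middle of a spanner lying flat in front of the wheel, about 180 mm long; leave alone.

How it is judged:
By the outcome, as a careful person would: the job done as asked, in the order asked, and still so for the second after the job is handed in, with the robot touching nothing.
It also fails if it takes over 56 s, if anything falls off the work surface, if the arm or the gripper's body presses on something with over 40 N, if the wrist force passes 120 N, or if a joint passes its speed limit or range.

## Working session

There is one attempt and no reset: what is moved stays moved. The work goes in short steps, Python scripts to look and compute and a shell command to move; the robot and the scene stay as the last step left them, time stands still between calls to the robot, and variables do not carry over. Pictures are saved under pics/ and viewed, at most 10 in all, crops included, and the job is handed in when it is done.

```bash
mkdir -p pics; ls
python3 - <<'E'
from plant import robot
import cv2, numpy as np
for n in ("side","top"):
    p=robot.snapshot(n); cv2.imwrite(f"pics/{n}0.png",p["color"])
    print(n, (-p["R"].T@p["t"]).round())
    for l in ("hub","stand","valve","valve_tip","spoke","tyre","spanner_c","hammer_c","pliers_c","tin_c","offcut_c","disc_c","spray_c"):
        r=robot.tip_of(p,l)
        print(l,[(np.round(d["position"]).tolist(),round(d["score"],2)) for d in r[:3]])
o=robot.observe();print(o)
E
```

```text
pics
side [553. 545. 971.]
hub [([547.0, -43.0, 210.0], 0.63), ([331.0, -332.0, 10.0], 0.31)]
stand [([610.0, 11.0, 0.0], 0.72)]
valve [([505.0, -14.0, 274.0], 0.23)]
valve_tip []
spoke [([501.0, -17.0, 271.0], 0.68)]
tyre [([545.0, -38.0, 206.0], 0.96)]
spanner_c [([606.0, 8.0, 2.0], 0.64)]
hammer_c [([471.0, -496.0, 5.0], 0.97)]
pliers_c [([327.0, -334.0, 11.0], 0.81), ([317.0, 306.0, 20.0], 0.19)]
tin_c [([624.0, -271.0, 25.0], 0.52), ([548.0, -41.0, 210.0], 0.46)]
offcut_c [([314.0, 311.0, 18.0], 0.76)]
disc_c []
spray_c [([759.0, -24.0, 85.0], 0.69)]
top [ 446.  -87. 1329.]
hub [([540.0, -41.0, 208.0], 0.58)]
stand [([605.0, 7.0, 4.0], 0.87)]
valve [([542.0, -38.0, 206.0], 0.16)]
valve_tip []
spoke [([497.0, -12.0, 275.0], 0.8)]
tyre [([543.0, -36.0, 204.0], 0.84)]
spanner_c [([483.0, -110.0, 2.0], 0.66)]
hammer_c [([474.0, -506.0, 10.0], 0.71)]
pliers_c [([330.0, -334.0, 10.0], 0.91)]
tin_c [([621.0, -266.0, 26.0], 0.93)]
offcut_c [([316.0, 306.0, 16.0], 0.62)]
disc_c [([632.0, 152.0, 1.0], 0.86)]
spray_c [([763.0, -25.0, 88.0], 0.79)]
{'time': 1.4, 'qpos': array([-1.54908848e+00,  1.58383019e-01,  1.59699313e+00,  3.22397765e-05,
        1.38619817e+00, -2.10091875e-01]), 'joint_velocities': array([-3.23108376e-05,  1.22450682e-03, -4.85730886e-04,  9.14248193e-04,
        1.34696416e-03,  3.84862215e-04]), 'joint_torque': array([ 3.55359052e-04, -3.85564399e+01, -3.22361505e+01,  7.02242553e-02,
        3.07422259e-02, -1.14765345e-05]), 'tool_pos': array([ 132.08227547, -559.60990216,  404.71413976]), 'eef_rot': array([1.06188464e-05, 9.93291468e-01, 1.15637621e-01, 1.49134158e-05]), 'force': array([ 0.82062701,  0.29947747, -0.89317226]), 'moment': array([0.00107081, 0.01617522, 0.01450743]), 'gripper_force': 0.0, 'width': 92.06457264617549}
```

View pictures.

View pics/side0.png

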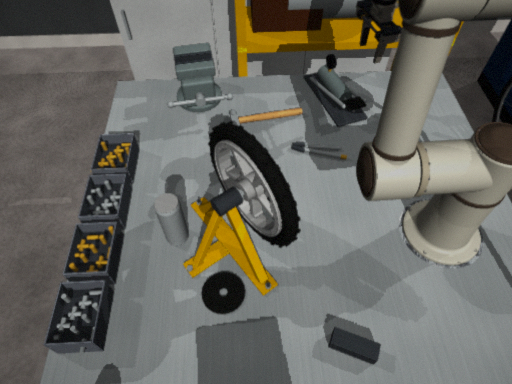

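View pics/top0.png

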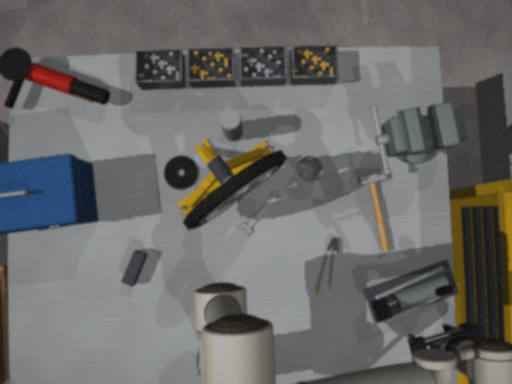

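```bash
cat > h.py <<'E'
import numpy as np, cv2
from plant import robot
HUB=np.array([544.,-39.,205.]); YAW=0.66
def axes(y=None):
    y=YAW if y is None else y
    return np.array([[np.cos(y),np.sin(y),0],[-np.sin(y),np.cos(y),0],[0,0,1]])  # rows x,y,z of stand
def pt(ang,r,x=0): return HUB+axes().T@np.array([x,r*np.sin(ang),-r*np.cos(ang)])
def proj(p,X):
    return cv2.projectPoints(np.atleast_2d(X).astype(float),cv2.Rodrigues(p["R"])[0],p["t"],p["mtx"],np.array(p["dist"]))[0][:,0]
def crop(p,name,marks,sz=64,k=6):
    c=proj(p,HUB)[0].round().astype(int); x0,y0=c-sz
    x0=max(x0,0);y0=max(y0,0)
    im=cv2.resize(p["color"][y0:y0+2*sz,x0:x0+2*sz],None,fx=k,fy=k,interpolation=cv2.INTER_CUBIC)
    im=cv2.convertScaleAbs(im,alpha=1.4)
    for X,t in marks:
        u=((proj(p,X)[0]-[x0,y0]+.5)*k).astype(int)
        cv2.circle(im,tuple(map(int,u)),5,(0,0,255),1); cv2.putText(im,t,tuple(map(int,u+6)),0,.5,(255,0,255),1)
    return im
def cloud(p):
    v,u=np.nonzero(p["range_z"]>0); z=p["range_z"][v,u]
    n=cv2.undistortPoints(np.stack([u,v],1).astype(float)[:,None],p["mtx"],np.array(p["dist"]))[:,0]
    return (np.c_[n*z[:,None],z]-p["t"])@p["R"], u,v
E
python3 - <<'E'
from h import *
from scipy.optimize import least_squares
ims=[];W=[]
for n in ("side","top"):
    p=robot.snapshot(n)
    marks=[(pt(a,96),f"{a:.1f}") for a in (1.9,3.16,4.41)]+[(HUB,"h")]
    ims.append(crop(p,n,marks,50 if n=="side" else 40,6 if n=="side" else 5))
    X,u,v=cloud(p); L=(X-HUB)@axes().T; r=np.hypot(L[:,1],L[:,2]); lum=p["color"].max(2)[v,u]
    m=(r>135)&(r<185)&(abs(L[:,0])<40)&(X[:,2]>60)&(lum<70); W.append(X[m]); print(n,m.sum())
    W1=X[m]
    c=W1.mean(0); 
    # outer tread points -> plane via min thickness over yaw
    ys=np.linspace(.4,.9,101); th=[np.subtract(*np.percentile((W1-HUB)@axes(y)[0],[97,3])) for y in ys]
    i=int(np.argmin(th)); d=(W1-HUB)@axes(ys[i])[0]; print(ys[i],th[i],np.percentile(d,[3,97]), np.percentile((W1-HUB)@axes(ys[i])[1],[1,99]), W1[:,2].max())
h=max(i.shape[0] for i in ims); ims=[cv2.copyMakeBorder(i,0,h-i.shape[0],0,0,0) for i in ims]
im=np.hstack(ims); s=min(800/im.shape[1],600/im.shape[0],1); cv2.imwrite("pics/c1.png",cv2.resize(im,None,fx=s,fy=s));
E
```

```text
side 2983
0.605 28.89709306085605 [-8.91944438 19.97764868] [-146.24623218  172.60097472] 379.22650251480786
top 1785
0.61 33.43267076094533 [-17.91950574  15.51316502] [-155.02860299  158.51575605] 378.34008200308165
```

View pics/c1.png

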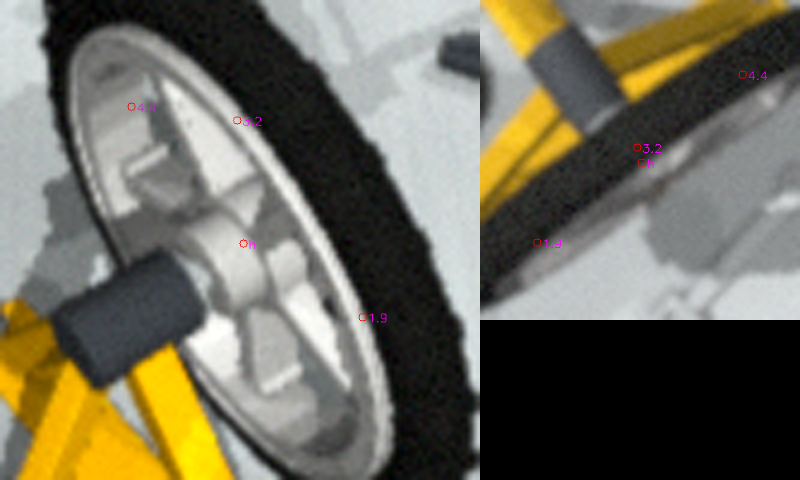

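The valve's dark cap shows at crop (325,305), just by the 1.9 rad marker. The network's spoke at 2.54 rad also puts the valve at about 1.9, and the yaw is about 0.61. The wheel needs roughly -1.9 rad, so I'll push the spoke at about 3.8 over the top, with the closed fingers entering from the upper right.

```bash
python3 -m inch '[0,0,0,3.03,-2.47,0.25,255, 0,0,0,3.03,-2.47,0.25,255, 0,0,0,3.03,-2.47,0.25,255, 0,0,0,3.03,-2.47,0.25,255, 0,0,0,3.03,-2.47,0.25,255, 0,0,0,3.03,-2.47,0.25,255, 0,0,0,3.03,-2.47,0.25,255, 0,0,0,3.03,-2.47,0.25,255, 0,0,0,3.03,-2.47,0.25,255, 0,0,0,3.03,-2.47,0.25,255, 0,0,-0.13,0,0,0,255, 0,0,-0.13,0,0,0,255, 0,0,-0.13,0,0,0,255, 0,0.149,0,0,0,0,255, 0,0.149,0,0,0,0,255, 0,0.149,0,0,0,0,255, 0,0.149,0,0,0,0,255, 0,0.149,0,0,0,0,255, 0,0.149,0,0,0,0,255, 0,0.149,0,0,0,0,255]' 20
cat >> h.py <<'E'
from scipy.spatial.transform import Rotation as Ro
def tool():
    o=robot.observe(); q=o["eef_rot"]; R=Ro.from_quat([q[1],q[2],q[3],q[0]]).as_matrix()
    return o,np.array(o["tool_pos"]),R
def report():
    o,t,R=tool(); tip=t+190*R[:,2]
    print("t",round(o["time"],2),"tip in wheel frame",(axes()@(tip-HUB)).round(1),"z in wheel",(axes()@R[:,2]).round(3),"y",(axes()@R[:,1]).round(3),"q",np.round(o["qpos"],2),"F",np.round(o["force"],1),"w",round(o["width"],1))
    return o,t,R,tip
def go(w): # wheel-frame tip target -> tool-axis cm
    o,t,R,tip=report(); d=HUB+axes().T@np.array(w,float)-tip; print("->",w,(R.T@d/10).round(2),"len",np.linalg.norm(d).round())
E
sed -i 's/YAW=0.66/YAW=0.62/' h.py
python3 -c "
from h import *
go([-60,-77,22])"
```

```text
time: 3.5
tool_pos: [370.1, -249.8, 380.1]
eef_rot: [-0.152, 0.824, 0.265, 0.477]
force: [-0.1, 0.4, -0.8]
width: 0.4
gripper_force: 0.0
t 3.5 tip in wheel frame [-99.4 -70.5  80.4] z in wheel [ 0.867  0.    -0.499] y [ 0.001 -1.     0.002] q [-1.14 -0.17  2.11  1.02  1.54 -0.42] F [-0.1  0.4 -0.8] w 0.4
-> [-60, -77, 22] [-3.1   0.65  6.33] len 71.0
```

```bash
python3 -m inch '[0,0,0,-1.55,0.32,3.16,255, 0,0,0,-1.55,0.33,3.17,255, 0,0,0,0.8,0,1.4,255, 0,0,0,0.8,0,1.4,255,0,0,0,0,0,0,255]'
python3 - <<'E'
from h import *
go([3,-77,22])
p=robot.snapshot("side")
cv2.imwrite("pics/c2.png",crop(p,"side",[(pt(2.54-1.2566*k,80,6),str(k)) for k in range(5)]+[(pt(1.91,76),"v")],50,6))
for n in("side","top"):
    p=robot.snapshot(n)
    for l in("spoke","valve","valve_tip"):
        for d in robot.tip_of(p,l)[:2]:
            w=axes()@(np.array(d["position"])-HUB); print(n,l,round(d["score"],2),w.round(),"ang",round(np.arctan2(w[1],-w[2]),2))
E
```

```text
time: 4.0
tool_pos: [432.6, -212.4, 320.6]
eef_rot: [-0.153, 0.825, 0.266, 0.474]
force: [0.2, -0.7, -0.0]
width: 0.4
gripper_force: 0.0
t 4.0 tip in wheel frame [-27.3 -75.7  19.9] z in wheel [ 0.864  0.004 -0.504] y [ 0.004 -1.    -0.   ] q [-0.96 -0.01  2.1   1.09  1.33 -0.46] F [ 0.2 -0.7 -0. ] w 0.4
-> [3, -77, 22] [1.71 0.14 2.51] len 30.0
side spoke 0.89 [-22.  41.  70.] ang 2.61
side valve 0.23 [-1.  2. -2.] ang 0.8
side valve_tip 0.72 [ 181. -112. -121.] ang -0.75
top spoke 0.79 [-22.  51.  67.] ang 2.49
top valve_tip 0.35 [ 2.  3. -2.] ang 1.04
```

View pics/c2.png

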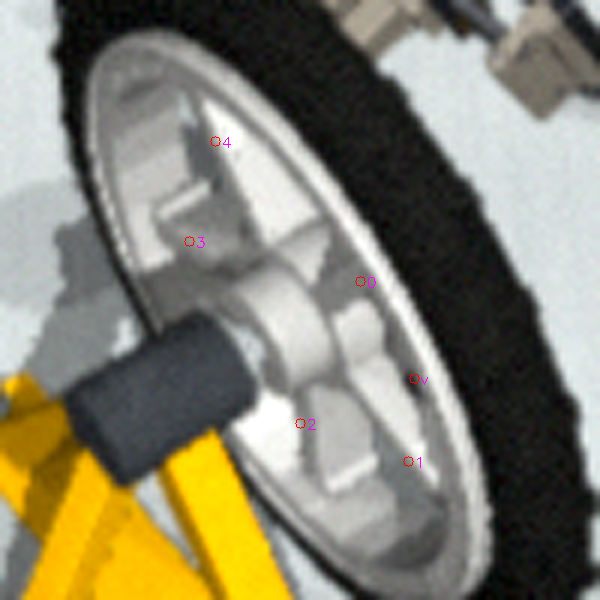

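```bash
python3 -m inch '[0,0,0,0.85,0.07,1.25,255, 0,0,0,0.85,0.07,1.25,255, 0,0,0,0,0,0,255]'
cat >> h.py <<'E'
def arc(a0,a1,n,r=78):
    o,t,R,tip=report(); P=[HUB+axes().T@np.array([3,r*np.sin(a),-r*np.cos(a)]) for a in np.linspace(a0,a1,n+1)]
    P[0]=tip
    for d in np.diff(P,axis=0): print("0,0,0,"+",".join(f"{v:.2f}" for v in R.T@d/10)+",255,",end=" ")
    print()
E
python3 -c "
from h import *
arc(4.43,2.43,20)"
```

```text
time: 4.75
tool_pos: [457.8, -196.4, 323.1]
eef_rot: [-0.153, 0.825, 0.266, 0.474]
force: [0.2, 0.8, 0.5]
width: 0.5
gripper_force: 0.0
t 4.75 tip in wheel frame [  2.5 -77.6  22.4] z in wheel [ 0.864  0.003 -0.503] y [ 0.003 -1.     0.   ] q [-0.89  0.01  2.07  1.12  1.28 -0.43] F [0.2 0.8 0.5] w 0.5
0,0,0,0.60,-0.52,-0.29,255, 0,0,0,0.61,-0.33,-0.36,255, 0,0,0,0.58,-0.40,-0.34,255, 0,0,0,0.54,-0.46,-0.32,255, 0,0,0,0.50,-0.52,-0.29,255, 0,0,0,0.45,-0.58,-0.26,255, 0,0,0,0.40,-0.63,-0.23,255, 0,0,0,0.35,-0.67,-0.20,255, 0,0,0,0.29,-0.71,-0.16,255, 0,0,0,0.23,-0.74,-0.13,255, 0,0,0,0.16,-0.76,-0.09,255, 0,0,0,0.09,-0.77,-0.05,255, 0,0,0,0.03,-0.78,-0.01,255, 0,0,0,-0.04,-0.78,0.03,255, 0,0,0,-0.11,-0.77,0.07,255, 0,0,0,-0.17,-0.75,0.10,255, 0,0,0,-0.24,-0.73,0.14,255, 0,0,0,-0.30,-0.70,0.18,255, 0,0,0,-0.36,-0.66,0.21,255, 0,0,0,-0.41,-0.62,0.24,255,
```

```bash
python3 -m inch '[0,0,0,0.60,-0.52,-0.29,255, 0,0,0,0.61,-0.33,-0.36,255, 0,0,0,0.58,-0.40,-0.34,255, 0,0,0,0.54,-0.46,-0.32,255, 0,0,0,0.50,-0.52,-0.29,255, 0,0,0,0.45,-0.58,-0.26,255, 0,0,0,0.40,-0.63,-0.23,255, 0,0,0,0.35,-0.67,-0.20,255]'
python3 - <<'E'
from h import *
report()
for n in("side","top"):
    p=robot.snapshot(n)
    for l in("hub","spoke","valve","valve_tip"):
        for d in robot.tip_of(p,l)[:2]:
            w=axes()@(np.array(d["position"])-HUB); print(n,l,round(d["score"],2),w.round(),"ang",round(np.arctan2(w[1],-w[2]),2))
E
```

```text
time: 5.55
tool_pos: [433.5, -162.8, 369.8]
eef_rot: [-0.152, 0.825, 0.265, 0.474]
force: [1.6, -1.2, -0.9]
width: 0.4
gripper_force: 0.9
t 5.55 tip in wheel frame [  2.3 -36.3  69.1] z in wheel [ 0.864  0.001 -0.503] y [ 0.002 -1.     0.   ] q [-0.89 -0.18  2.14  1.09  1.33 -0.31] F [ 1.6 -1.2 -0.9] w 0.4
side hub 0.8 [ 1. -4.  5.] ang -2.49
side valve 0.55 [  6. 123. -12.] ang 1.47
side valve_tip 0.54 [ 178.  107. -199.] ang 0.5
side valve_tip 0.38 [  5.  76. -12.] ang 1.42
top hub 0.66 [-1.  4.  0.] ang 1.68
top spoke 0.97 [-22.  80.  32.] ang 1.95
top spoke 0.2 [ 184. -113. -115.] ang -0.78
top valve 0.56 [-326. -338. -198.] ang -1.04
top valve 0.38 [ 186.  106. -200.] ang 0.49
```

```bash
python3 -m inch '[0,0,0,0.29,-0.71,-0.16,255, 0,0,0,0.23,-0.74,-0.13,255, 0,0,0,0.16,-0.76,-0.09,255, 0,0,0,0.09,-0.77,-0.05,255, 0,0,0,0.03,-0.78,-0.01,255, 0,0,0,-0.04,-0.78,0.03,255, 0,0,0,-0.11,-0.77,0.07,255, 0,0,0,-0.17,-0.75,0.10,255, 0,0,0,-0.24,-0.73,0.14,255, 0,0,0,-0.30,-0.70,0.18,255,0,0,0,0,0,0,255]'
cat >> h.py <<'E'
def look(sv=None):
    for n in("side","top","side","top"):
        p=robot.snapshot(n)
        for l in("spoke","valve","valve_tip"):
            for d in robot.tip_of(p,l)[:2]:
                w=axes()@(np.array(d["position"])-HUB)
                if np.linalg.norm(w)<140: print(n,l,round(d["score"],2),w.round(),"ang",round(np.arctan2(w[1],-w[2])-(.628 if l=="spoke" else 0),2))
        if sv and n=="side": cv2.imwrite(sv,crop(p,n,[(pt(0.0+.628*k,r),str(k)) for k,r in((0,76),(0,116),(1,80),(3,80),(5,80),(7,80),(9,80))],50,6))
E
python3 -c "
from h import *
report(); look('pics/c3.png')"
```

```text
time: 7.15
tool_pos: [389.8, -101.0, 367.4]
eef_rot: [-0.154, 0.825, 0.266, 0.474]
force: [-0.5, -0.4, 0.7]
width: 0.4
gripper_force: 0.0
t 7.15 tip in wheel frame [ 2.6 40.  66.6] z in wheel [ 0.864  0.004 -0.504] y [ 0.004 -1.    -0.002] q [-0.87 -0.41  2.32  1.09  1.34 -0.26] F [-0.5 -0.4  0.7] w 0.4
side spoke 0.76 [-21.  74. -38.] ang 0.47
side valve 0.38 [   3.   59. -101.] ang 0.53
side valve_tip 0.64 [  3.  30. -68.] ang 0.41
top spoke 0.95 [-21.  77. -42.] ang 0.44
side spoke 0.9 [-21.  75. -37.] ang 0.48
side valve 0.37 [  -0.   58. -101.] ang 0.52
side valve_tip 0.48 [ -0.  33. -71.] ang 0.44
top spoke 0.8 [-21.  80. -40.] ang 0.48
```

View pics/c3.png

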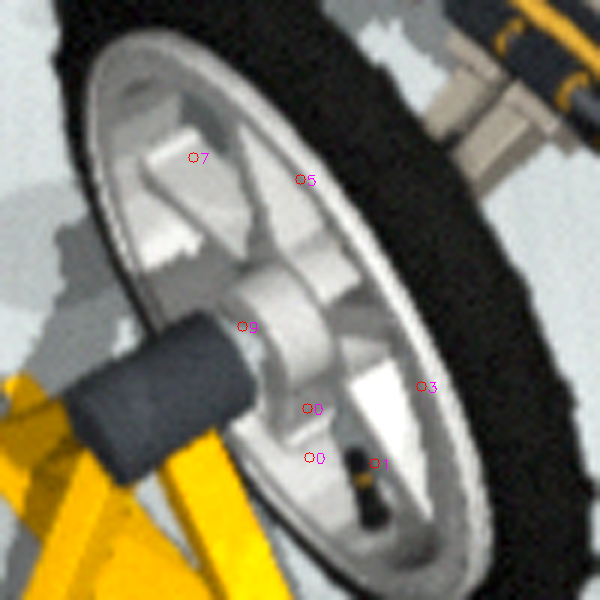

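```bash
python3 -c "
from h import *
arc(2.60,2.22,5)"
```

```text
t 7.95 tip in wheel frame [ 2.5 38.1 67.6] z in wheel [ 0.864  0.002 -0.504] y [ 0.002 -1.    -0.   ] q [-0.87 -0.41  2.32  1.09  1.34 -0.26] F [-0.4  1.1  0. ] w 0.3
0,0,0,-0.32,-0.70,0.24,255, 0,0,0,-0.31,-0.47,0.18,255, 0,0,0,-0.34,-0.44,0.20,255, 0,0,0,-0.37,-0.41,0.22,255, 0,0,0,-0.40,-0.38,0.23,255,
```

```bash
python3 -m inch '[0,0,0,-0.32,-0.70,0.2,255, 0,0,0,-0.31,-0.47,0.18,255, 0,0,0,-0.34,-0.44,0.20,255, 0,0,0,-0.37,-0.41,0.22,255, 0,0,0,-0.40,-0.38,0.23,255,0,0,0,0,0,0,255,0,0,0,0,0,0,255]'
python3 -c "
from h import *
report(); look('pics/c4.png')
p=robot.snapshot('side'); c=proj(p,HUB)[0].round()
for a in (-.1,0,.1,.2,.3): print(a,((proj(p,np.array([pt(a,76),pt(a,116)]))-c+50.5)*6).round().tolist())"
```

```text
time: 8.65
tool_pos: [376.3, -82.0, 347.5]
eef_rot: [-0.153, 0.826, 0.265, 0.474]
force: [0.6, 0.2, 0.2]
width: 0.6
gripper_force: 0.0
t 8.65 tip in wheel frame [ 2.6 63.1 46.7] z in wheel [ 0.864  0.003 -0.504] y [ 0.003 -1.    -0.002] q [-0.87 -0.46  2.39  1.09  1.32 -0.28] F [0.6 0.2 0.2] w 0.6
side spoke 0.9 [-19.  53. -59.] ang 0.11
side valve 0.49 [   1.   18. -112.] ang 0.16
side valve_tip 0.48 [ 2. -5.  3.] ang -2.06
side valve_tip 0.42 [  1.   3. -75.] ang 0.04
top spoke 0.82 [-25.  60. -61.] ang 0.14
side spoke 0.59 [-17.  54. -56.] ang 0.14
side spoke 0.38 [ -1.   4. -78.] ang -0.57
side valve 0.41 [   0.   18. -110.] ang 0.16
side valve_tip 0.53 [  4.   5. -75.] ang 0.06
top spoke 0.73 [-25.  58. -61.] ang 0.13
top valve 0.71 [-1.  5.  1.] ang 1.85
-0.1 [[297.0, 397.0], [294.0, 441.0]]
0 [[308.0, 408.0], [309.0, 458.0]]
0.1 [[318.0, 419.0], [325.0, 474.0]]
0.2 [[329.0, 428.0], [341.0, 488.0]]
0.3 [[339.0, 437.0], [356.0, 501.0]]
```

View pics/c4.png

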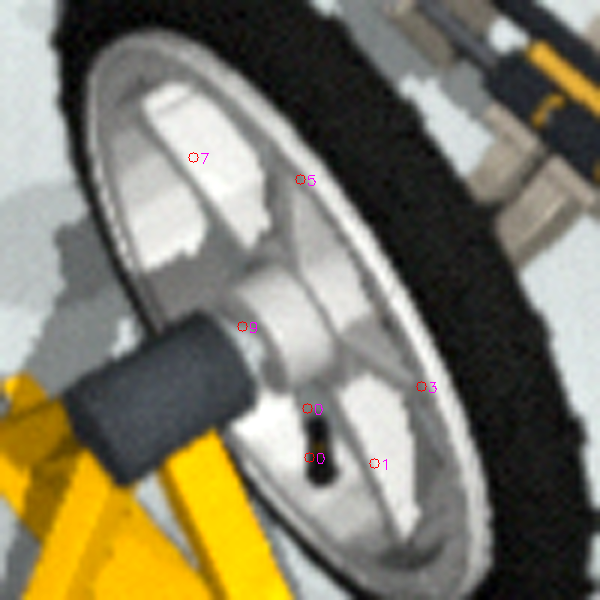

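```bash
cat >> h.py <<'E'
def valve():
    p=robot.snapshot("side"); g=p["color"].max(2).astype(float)
    c=proj(p,pt(0.05,96))[0]; v,u=np.mgrid[0:384,0:512]
    m=(np.hypot(u-c[0],v-c[1])<10)&(g<75)
    n,lab,st,ce=cv2.connectedComponentsWithStats(m.astype(np.uint8))
    i=1+np.argmax(st[1:,4]); P=np.c_[u[lab==i],v[lab==i]].astype(float); ctr=P.mean(0); d=np.linalg.svd(P-ctr)[2][0]; d*=np.sign(d[1])
    best=[]
    for a in np.arange(-.4,.5,.01):
        q=proj(p,np.array([pt(a,76),pt(a,96),pt(a,116)])); e=q[2]-q[0]; e/=np.linalg.norm(e)
        best.append((a,np.linalg.norm(q[1]-ctr),np.degrees(np.arctan2(e[0]*d[1]-e[1]*d[0],e@d))))
    b=np.array(best); i=b[:,1].argmin(); j=abs(b[:,2]).argmin(); print("n",len(P),"ctr ang",b[i,:2].round(2),"dir ang",b[j,0].round(2))
    return p
E
python3 - <<'E'
from h import *
from scipy.optimize import least_squares
p=valve(); q=robot.snapshot("top")
for n,s in (("side",p),("top",q)):
    X,u,v=cloud(s); L=(X-HUB)@axes().T; lum=s["color"].max(2)[v,u]; r=np.hypot(L[:,1],L[:,2])
    m=(r>150)&(r<185)&(abs(L[:,0])<25)&(L[:,2]>20)&(lum<80); L=L[m];r=r[m]
    # outermost per angular bin
    a=np.arctan2(L[:,1],L[:,2]); E=[]
    for k in np.arange(-1.4,1.4,.07):
        s_=(abs(a-k)<.035)
        if s_.sum()>4: E.append([np.percentile(r[s_],90)*np.sin(k),np.percentile(r[s_],90)*np.cos(k)])
    E=np.array(E); f=least_squares(lambda t:np.hypot(E[:,0]-t[0],E[:,1]-t[1])-t[2],[0,0,170],loss="soft_l1"); print(n,len(E),f.x.round(1),f.cost.round(1), np.percentile(L[:,0],[2,98]).round(1))
E
```

```text
n 50 ctr ang [0.11 0.79] dir ang 0.04
side 36 [  3.7   2.4 169.5] 16.7 [-10.   21.8]
top 38 [1.800e+00 1.000e-01 1.703e+02] 5.7 [-18.5  16.6]
```

```bash
sed -i 's/HUB=np.array.*; YAW/HUB=np.array([542.5,-37.,205.]); YAW/' h.py
python3 -m inch '[0,0,0,-0.17,-0.15,0.10,255,0,0,0,-0.17,-0.15,0.10,255,0,0,0,0,0,0,255,0,0,0,0,0,0,255]'
python3 -c "
from h import *
report(); valve(); valve(); look()"
```

```text
time: 10.0
tool_pos: [374.9, -80.1, 344.1]
eef_rot: [-0.152, 0.826, 0.265, 0.474]
force: [0.8, -0.1, 1.2]
width: 0.3
gripper_force: 0.4
t 10.0 tip in wheel frame [ 2.7 62.6 43.4] z in wheel [ 0.864  0.001 -0.504] y [ 0.002 -1.     0.   ] q [-0.87 -0.46  2.4   1.1   1.32 -0.29] F [ 0.8 -0.1  1.2] w 0.3
n 48 ctr ang [0.07 0.62] dir ang 0.01
n 49 ctr ang [0.06 0.52] dir ang 0.0
side spoke 0.76 [-19.  47. -62.] ang 0.02
side valve 0.57 [   3.   16. -113.] ang 0.14
side valve_tip 0.46 [  1.   1. -74.] ang 0.01
side valve_tip 0.27 [   3.   13. -108.] ang 0.12
top spoke 0.97 [-20.  54. -62.] ang 0.09
side spoke 0.75 [-21.  50. -62.] ang 0.05
side valve 0.36 [   2.   12. -111.] ang 0.11
side valve_tip 0.56 [  1.   4. -78.] ang 0.05
top spoke 0.65 [-26.  57. -64.] ang 0.1
```

```bash
python3 -m inch '[0,0,0,-0.15,-0.13,0.09,255,0,0,0,-0.15,-0.13,0.09,255,0,0,0,0,0,0,255,0,0,0,0,0,0,255]'
python3 -c "
from h import *
report(); valve(); valve(); look('pics/c5.png')"
```

```text
time: 11.3
tool_pos: [373.3, -77.8, 340.4]
eef_rot: [-0.153, 0.826, 0.265, 0.474]
force: [0.1, 0.5, 0.8]
width: 0.2
gripper_force: 0.4
t 11.3 tip in wheel frame [ 2.7 65.6 39.7] z in wheel [ 0.864  0.002 -0.504] y [ 0.002 -1.    -0.001] q [-0.86 -0.47  2.41  1.1   1.31 -0.29] F [0.1 0.5 0.8] w 0.2
n 46 ctr ang [0.   0.61] dir ang -0.06
n 46 ctr ang [0.   0.55] dir ang -0.07
side spoke 0.9 [-18.  50. -64.] ang 0.03
side valve 0.52 [  -1.    6. -115.] ang 0.05
side valve_tip 0.58 [  3.  -2. -77.] ang -0.03
top spoke 0.92 [-21.  49. -64.] ang 0.03
side spoke 0.67 [-19.  44. -64.] ang -0.02
side valve 0.37 [  -0.    8. -111.] ang 0.07
side valve_tip 0.42 [  3.  -4. -76.] ang -0.06
top spoke 0.73 [-26.  51. -64.] ang 0.05
```

View pics/c5.png

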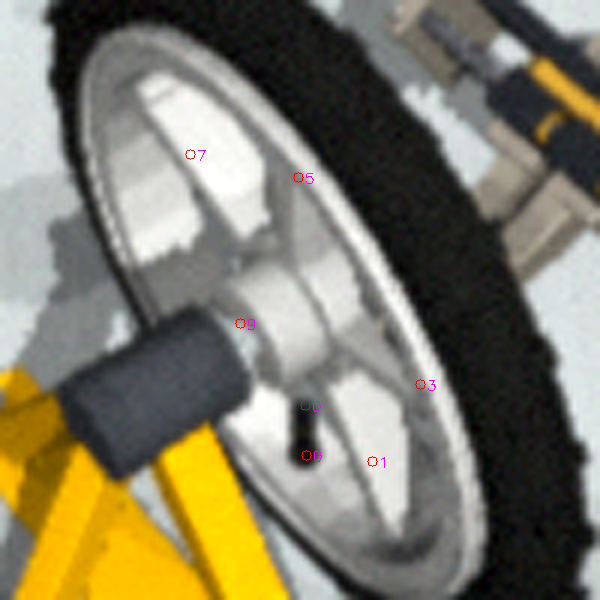

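```bash
python3 -m inch '[0,0,0,0.2,0.18,-0.12,255,0,0,0,0.3,0.25,-0.17,255,0,0,0,0,0,0,255,0,0,0,-1,0,-1.73,255,0,0,0,-1,0,-1.73,255,0,0,0,-1.5,0,-2.6,255,0,0,0,-1.5,0,-2.6,255,0,0,0,-1.5,0,-2.6,255,0,0,0,0,0,0,255,0,0,0,0,0,0,255]'
python3 -c "
from h import *
report(); valve(); valve(); look()"
```

```text
time: 13.2
tool_pos: [270.1, -157.6, 347.1]
eef_rot: [-0.152, 0.826, 0.264, 0.475]
force: [-1.4, -1.2, 1.0]
width: 0.6
gripper_force: 0.0
t 13.2 tip in wheel frame [-127.6   60.    46.4] z in wheel [ 0.864 -0.001 -0.504] y [-0.001 -1.     0.   ] q [-1.33 -0.61  2.49  0.95  1.73 -0.46] F [-1.4 -1.2  1. ] w 0.6
n 57 ctr ang [-0.01  0.35] dir ang 0.02
n 59 ctr ang [-0.02  0.36] dir ang 0.03
side spoke 0.87 [-21.  47. -64.] ang 0.0
side valve 0.46 [   1.    9. -112.] ang 0.08
side valve_tip 0.47 [ -2.  -3. -75.] ang -0.04
top spoke 0.79 [-24.  53. -65.] ang 0.05
side spoke 0.56 [-22.  45. -66.] ang -0.03
side valve 0.53 [  -2.    7. -114.] ang 0.06
side valve_tip 0.49 [ 2. -8.  3.] ang -1.95
side valve_tip 0.36 [  2.  -6. -79.] ang -0.07
top spoke 0.97 [-23.  52. -64.] ang 0.06
```

Estimates average within about 0.02 rad of the bottom, the wheel is still in its plane, and the hand is 100 mm clear.

```bash
python3 -c "
from plant import robot
print(robot.sign_off())"
```

```text
the job is handed in; nothing more can be done
None
```

I turned the wheel with the fingertips on one spoke until the valve was straight below the axle, to within about 0.02 rad on average by the camera estimates, and handed the job in with the wheel at rest and the hand about 100 mm clear.

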